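Fetch the border block from behind the hand blocks

TASK

Get the long border block out of the block tray for the next print run: first move the red, blue and yellow hand blocks that stand in front of it onto the plywood side board, then lay the border block flat in the middle of the felt pad, lengthwise, printing side still down, and finally put each hand block back in the tray exactly where it stood and turned as before. Keep all four blocks from toppling, and do not disturb the two small round blocks in the tray or the yellow-labelled jar.

Things in the scene. Friction and masses are not known exactly. Their poses are not given: they have to be found in the camera images.
- round_block_mid (a point): The red one. Dark wood hand printing block, 100 mm tall, face down, upright. Foot: round, 44 mm across, red-stained lower edge. Foot 34 mm high; on it a ridge handle, red on top: thin neck up to 60 mm, then the grip from 60 to 100 mm above the underside (top rounded), 22 mm thick (along the block's x), 42 mm long (its y). 0.13 kg. This point: its centre, 50 mm above the underside; z up. At the start its x is along the tray's x.
- square_block_mid (a point): The blue one. Dark wood hand printing block, 100 mm tall, face down, upright. Foot: square, 44 mm each way, blue-stained lower edge. Foot 34 mm high; on it a ridge handle, blue on top: thin neck up to 60 mm, then the grip from 60 to 100 mm above the underside (top rounded), 22 mm thick (along the block's x), 42 mm long (its y). 0.13 kg. This point: its centre, 50 mm above the underside; z up. At the start its x is along the tray's x.
- clover_block_mid (a point): The yellow one. Dark wood hand printing block, 100 mm tall, face down, upright. Foot: four round lobes (clover), 44 mm each way, yellow-stained lower edge. Foot 34 mm high; on it a ridge handle, yellow on top: thin neck up to 60 mm, then the grip from 60 to 100 mm above the underside (top rounded), 22 mm thick (along the block's x), 42 mm long (its y). 0.13 kg. This point: its centre, 50 mm above the underside; z up. At the start its x is along the tray's x.
- border_block_mid (a point): Long border block of pale wood, 40 mm wide (its x), 150 long (its y), 36 high (z up), no handle, green lower edge, row of dark and green dots on top. Lies in the tray, long way along the tray's y, about 8 mm behind the hand blocks, which stand 64 mm higher; behind it the tray is free for about 45 mm but for the small blocks in the corners. 0.17 kg. This point: its centre, 18 mm above the underside.
- block_tray: Open plywood tray, fixed, 161 mm (its x) by 212 (its y), walls 6 thick, 40 high. Origin under its centre on the table; z up; +x is its back, away from the robot. Felt floor 9 mm above the table. The hand blocks stand in a row, in an order that changes, 40 mm in front of its centre (x = -40 mm), at y about -54, 0, 54 mm, 10 mm between neighbours.
- side_board: Bare plywood board on battens, fixed, 130 mm (its x) by 230 mm (its y); flat top 20 mm above the table. Origin under its centre on the table; z up. The place to park the hand blocks meanwhile. It may be left or right of the tray.
- pad_tray: Shallow steel tray with a dry grey-green felt pad, fixed, 134 mm (its x) by 234 mm (its y, lengthwise), rim 3 mm thick and 16 mm high. The pad fills it; its firm flat surface is 8 mm above the table. Origin under its centre on the table; z up. It may be left or right of the tray.
- dot_block_a: Small round block, 24 mm across, 30 mm high, brown with a white dot on top, standing in the tray's back left (+y) corner. Origin at the centre of its underside. Not to be disturbed.
- dot_block_b: Small round block, 24 mm across, 30 mm high, brown with a black dot on top, standing in the tray's back right (-y) corner. Origin at the centre of its underside. Not to be disturbed.
- pigment_jar: Closed jar, 64 mm across, 95 mm tall, yellow label, black cap, standing on the table beyond the tray. Origin at the centre of its underside. Not to be disturbed.
There are look-alikes about, which are no part of the job. Leave any pink look-alike of the part that bears border_block_mid alone. Leave any pink look-alike of the part that bears clover_block_mid alone.

How it is judged:
On the way, in this order (a step that is already met when the one before it is completed fails the run):
1. all three hand blocks stand upright on the side board (x of round_block_mid in the frame of side_board between -0.063 and 0.063 m and y of round_block_mid in the frame of side_board between -0.113 and 0.113 m and z of round_block_mid in the frame of side_board between 0.064 and 0.076 m and angle between each of round_block_mid, square_block_mid, clover_block_mid's own z axis and vertical below 0.15 rad and x of square_block_mid in the frame of side_board between -0.063 and 0.063 m and y of square_block_mid in the frame of side_board between -0.113 and 0.113 m and z of square_block_mid in the frame of side_board between 0.064 and 0.076 m and x of clover_block_mid in the frame of side_board between -0.063 and 0.063 m and y of clover_block_mid in the frame of side_board between -0.113 and 0.113 m and z of clover_block_mid in the frame of side_board between 0.064 and 0.076 m), for 0.2 s.
2. the border block lies in the middle of the felt pad, lengthwise (x of border_block_mid in the frame of pad_tray between -0.015 and 0.015 m and y of border_block_mid in the frame of pad_tray between -0.015 and 0.015 m and z of border_block_mid in the frame of pad_tray between 0.021 and 0.031 m and angle between the y axis of border_block_mid and the y axis of pad_tray, either way round below 0.15 rad and angle between border_block_mid's own z axis and vertical below 0.1 rad), for 0.2 s.
At the end, for the whole second after the job is handed in: The border block lies flat on the pad, within 15 mm of its middle both ways and 0.15 rad of lengthwise; each hand block stands upright within 15 mm of where it started, its handle within 0.2 rad of square to the tray (either way round); all released and at rest (all of step 2 and distance of each of round_block_mid, square_block_mid, clover_block_mid from where it was at the start of the episode below 0.015 m and angle between each of round_block_mid, square_block_mid, clover_block_mid's own z axis and vertical below 0.1 rad and angle between the x axis of each of round_block_mid, square_block_mid, clover_block_mid and the x axis of block_tray, either way round below 0.2 rad and linear speed of each of round_block, square_block, clover_block, border_block below 0.02 m/s and angular speed of each of round_block, square_block, clover_block, border_block below 0.2 rad/s); the robot touches nothing.
It fails at once if one of the four blocks topples (leans more than 0.7 rad) (angle between any of round_block_mid, square_block_mid, clover_block_mid, border_block_mid's own z axis and vertical above 0.7 rad).
It fails at once if a small round block or the yellow-labelled jar is moved more than 20 mm or tipped ((distance of dot_block_a from where it was at the start of the episode above 0.02 m or angle between dot_block_a's own z axis and vertical above 0.4 rad) or (distance of dot_block_b from where it was at the start of the episode above 0.02 m or angle between dot_block_b's own z axis and vertical above 0.4 rad) or (distance of pigment_jar from where it was at the start of the episode above 0.02 m or angle between pigment_jar's own z axis and vertical above 0.4 rad)).
It also fails if it takes over 141 s, if anything falls off the work surface, if the arm or the gripper's body presses on something with over 40 N, if the wrist force passes 120 N, or if a joint passes its speed limit or range.

ROBOT

A 7-joint arm with a two-finger parallel gripper is mounted at the origin on the work surface. World frame = base frame: x ahead of the robot, y to its left, z up, the work surface at z = 0. Lengths are in m, angles in rad, forces in N, time in s.
With the tool pointing down it reaches from about 0.425 to 1.025 m from the base axis. Payload 3.6 kg.
Tool frame: the origin (TCP) lies midway between the tips of the shut fingers; the grasp point (between the pads) lies 19 mm behind it (manip.grasp_offset is the distance from the TCP to the grasp point, in m); z points along the fingers, y is the line along which they close (so a half turn about z gives the same grasp; the last joint's range is limited). The gripper opens to 85 mm and grips with 20 to 120 N. Pads are 22 mm wide; open, the fingers measure 114 mm over their backs; the gripper's body (76 mm by 85 mm) begins 54 mm behind the grasp point. The pads swing forward as they close: fully open they stand 13 mm farther back than shut.
Start: joints at [-1.216, 0.591, 0.048, 1.609, -0.033, 0.943, -0.034], TCP at [0.315, 0.653, 0.231] pointing down, gripper open.
Joint ranges: [-2.69, 2.69], [-0.47, 2.24], [-1.27, 1.36], [0.19, 2.51], [-1.53, 4.68], [0.08, 2.07], [-3.09, 3.09]. Speed limits (rad/s): [2.57, 2.57, 3.14, 3.14, 3.14, 3.14, 3.14].

INTERFACE

Orientations are given as a rotation vector (axis times angle).
In Python, from cell import manip gives the robot as it stands.
- The arm moves only by the tool step_arm, never from a script. Its argument "plan" is a list that holds one entry, the list of rows, each a list of 7 numbers: the turn, a rotation vector about the tool's x, y, z each as a share of 180 degrees, from -1 to 1, then the shift along the tool's x, y, z each as a share of 0.5 m, from -1 to 1, then the opening, from 0 (shut) to 1 (fully open). In form: [[[ax, ay, az, dx, dy, dz, hand], ...]]. A call has 1 to 20 rows; each row is the pose to reach, as a shift and turn from the pose commanded when the call began, along the tool's axes at that moment, turning the shorter way round; what a row does not reach only later rows make up. A row lasts 1/12 s, in which the tool goes at most 41.7 mm and 7.16 degrees, less where a joint would pass 70% of its speed; a pose out of reach is approached as far as the arm can. A call with a number of a shift or a turn outside -1 to 1 is refused whole. A call with a gripper value outside its range is refused whole. The fingers move at their own pace and stop on an object; "force" is the grip in N (left out, the last holds). Time passes only in rows, so rows that repeat a pose let the fingers close. It gives the time, the measured TCP pose, the force, the opening and the grip force at its end, in the units of the state.
- manip.sense(): the state, without advancing time (a new reading comes with each control period).
- manip.get_image(name): name is "side" or "top"; returns a dict with "color" (480x640x3 uint8, blue, green, red), "fov_y" (degrees; the focal length in pixels is half the picture's height over the tangent of half this angle, whatever the lens; pixels are square), "cx", "cy" (the principal point, pixels), "D" ([k1, k2, p1, p2, k3] as OpenCV has them; the pictures are not rectified), "extrinsics" (4x4, takes a point from world to camera coordinates). Camera axes: x right, y down, z forward; pixel columns grow to the right and rows downward; lengths in m; the calibration is good to about 2 mm. A picture is of the moment at which its call begins. There is no depth.
- manip.hand_in(): hands the job in; it is judged then, once.
The state is a dict: "t": time; "q": joint angles; "joint_vel": joint speeds; "joint_efforts": joint torques, N m; "tool_pos": TCP position; "orientation": TCP orientation; "force": force on the tool from outside, world axes, zero at the start; "moment": the same for the moment, N m; "gripper_width": finger opening in m; "grasp_force": force on a finger pad.
Only numpy, scipy, OpenCV 4.12 (cv2) and the standard library are available. Lean on these libraries where they do the work, as an engineer would, in place of code of your own. Each camera call takes 0.05 s, during which the arm holds its last target. There are 200 camera calls.

## Working session

There is one attempt and no reset: what is moved stays moved. The work goes in short steps, Python scripts to look and compute and a tool call to move; the robot and the scene stay as the last step left them, time stands still between calls to the robot, and variables do not carry over. Pictures are saved under pics/ and viewed, at most 14 in all, crops included, and the job is handed in when it is done.

Besides the shell and the picture viewer there is one more tool, called after "Call:" as name(argument=value, ...) on one line, values as JSON. step_arm: Moves the arm, as the interface text tells. Its arguments: {"type":"object","properties":{"plan":{"type":"array"},"force":{"type":"number"}},"required":["plan"]}

```bash
mkdir -p pics; ls; cat > h.py <<'E'
import numpy as np, cv2
from cell import manip
from scipy.spatial.transform import Rotation as R
def K(im):
    f=240/np.tan(np.radians(im["fov_y"])/2); return np.array([[f,0,im["cx"]],[0,f,im["cy"]],[0,0,1.]])
def ray(im,uv):
    uv=np.array(uv,float).reshape(-1,1,2)
    n=cv2.undistortPoints(uv,K(im),np.array(im["D"],float))[:,0]
    E=np.array(im["extrinsics"]); d=np.c_[n,np.ones(len(n))]@E[:3,:3]
    return -E[:3,:3].T@E[:3,3], d
def plane(im,uv,z):
    c,d=ray(im,uv); return c+d*((z-c[2])/d[:,2])[:,None]
def proj(im,P):
    E=np.array(im["extrinsics"]); return cv2.projectPoints(np.array(P,float).reshape(-1,3),cv2.Rodrigues(E[:3,:3])[0],E[:3,3],K(im),np.array(im["D"],float))[0][:,0]
E
python3 - <<'E'
from h import *
for n in("top","side"):
    im=manip.get_image(n); cv2.imwrite(f"pics/{n}0.png",im["color"]); np.save(f"{n}0.npy",im,allow_pickle=True)
    print(n,im["fov_y"],im["D"],np.round(im["extrinsics"],3).tolist())
s=manip.sense(); print(s["tool_pos"],s["orientation"],s["gripper_width"],s["t"])
E
```

```text
pics
top 51.55217804210946 [-0.13353491  0.          0.          0.          0.        ] [[0.022, -1.0, -0.021, -0.005], [-0.986, -0.019, -0.167, 0.579], [0.166, 0.024, -0.986, 0.912], [0.0, 0.0, 0.0, 1.0]]
side 44.80623671863939 [-0.09470995  0.          0.          0.          0.        ] [[-0.982, -0.188, -0.017, 0.577], [-0.126, 0.717, -0.686, 0.118], [0.141, -0.671, -0.728, 0.931], [0.0, 0.0, 0.0, 1.0]]
[0.31423696 0.65251239 0.2302033 ] [-0.69898877 -3.06247493  0.00328   ] 0.08520474687076865 0.1
```

View pics/top0.png

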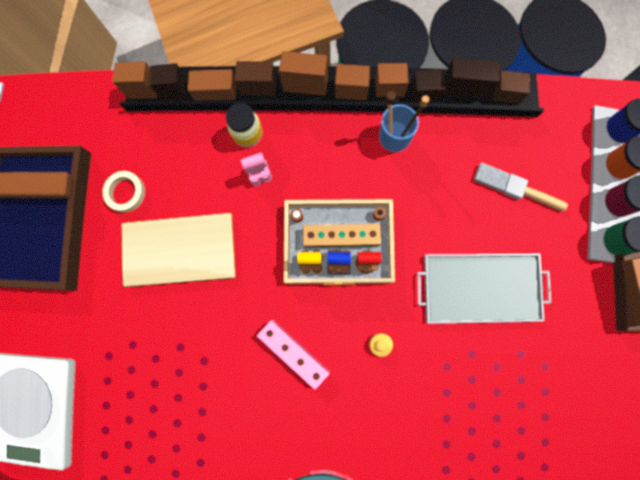

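View pics/side0.png

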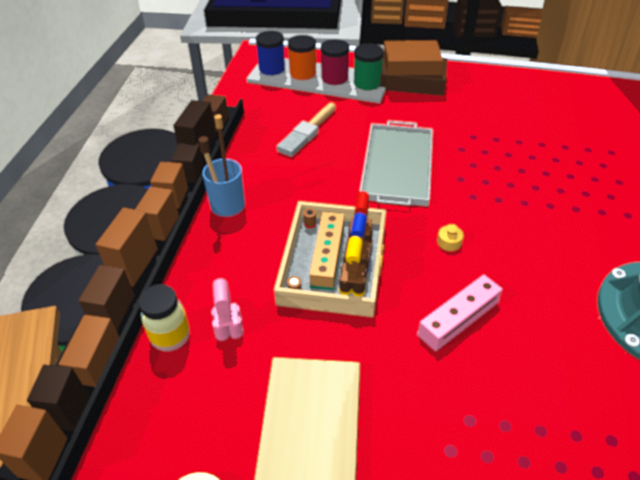

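Top view: the tray is at (340,242), the side board at (178,249) on the left (+y) and the pad at (484,288) on the right. The handles from left to right are yellow (309,260), blue (339,260) and red (369,260), and the jar is at (243,125).

Border candidates: the pale one in the tray at (341,235) fits, since it is wood with dark and green dots. The one at (292,354) is pink and is left alone.

Clover candidates: the yellow handle in the tray at (309,260) fits. The one at (257,168) is pink, and the yellow knob at (381,345) is not a hand block; both are left alone.

I'll measure these and confirm with one crop.

```bash
cat > meas.py <<'E'
from h import *
top=np.load("top0.npy",allow_pickle=True).item(); side=np.load("side0.npy",allow_pickle=True).item()
def hsv(im): return cv2.cvtColor(im["color"],cv2.COLOR_BGR2HSV)
def blobs(m,amin=30):
    n,l,s,c=cv2.connectedComponentsWithStats(m.astype(np.uint8)); return [(s[i],c[i],l==i) for i in range(1,n) if s[i,4]>=amin]
H=hsv(top); red=((H[...,0]<6)|(H[...,0]>172))&(H[...,1]>180)&(H[...,2]>150)
def outline(seed,z,name,m):
    b=[x for x in blobs(m,500) if x[2][seed[1],seed[0]]]
    cs,_=cv2.findContours(b[0][2].astype(np.uint8),cv2.RETR_EXTERNAL,cv2.CHAIN_APPROX_NONE)
    p=plane(top,cs[0].reshape(-1,2),z)[:,:2].astype(np.float32)
    (c,(w,h),a)=cv2.minAreaRect(p); print(name,np.round(c,4),np.round((w,h),4),round(a,2))
    return p
if __name__=="__main__":
    m=cv2.morphologyEx((~red).astype(np.uint8),cv2.MORPH_OPEN,np.ones((9,9)))
    outline((178,249),.020,"board",m); outline((484,288),.016,"pad",m)
    outline((340,215),.040,"tray",m)
    for n,im in(("top",top),("side",side)):
        h=hsv(im)
        for c,mk in(("yel",(h[...,0]>22)&(h[...,0]<34)&(h[...,1]>200)&(h[...,2]>120)),("blue",(h[...,0]>105)&(h[...,0]<128)&(h[...,1]>150)&(h[...,2]>90))):
            for s,cc,_ in blobs(mk,20): print(n,c,s,np.round(cc,1))
    o=np.hstack([cv2.resize(top["color"][190:295,270:410],None,fx=3.4,fy=3.4,interpolation=cv2.INTER_CUBIC),cv2.resize(side["color"][190:320,270:390],(320,357))])
    cv2.imwrite("pics/crop0.png",o); print(o.shape)
E
python3 meas.py
```

```text
board [0.5394 0.3053] [0.1356 0.2355] 6.22
pad [ 0.4757 -0.3113] [0.14   0.2422] 1.45
tray [ 0.5609 -0.0154] [0.1693 0.2275] 1.47
top yel [298 252  23  12 228] [309.2 257.4]
top blue [507  43  53  31 547] [527.3  63.4]
top blue [328 252  23  13 254] [338.8 258. ]
side yel [346 237  16  26 327] [353.8 249.3]
side yel [341 290  23   6  47] [352.4 292.8]
side yel [148 319  39  27 455] [169.7 335.9]
side blue [258  47  26  28 572] [270.4  60.1]
side blue [350 213  16  24 263] [358.6 224.6]
(357, 796, 3)
```

View pics/crop0.png

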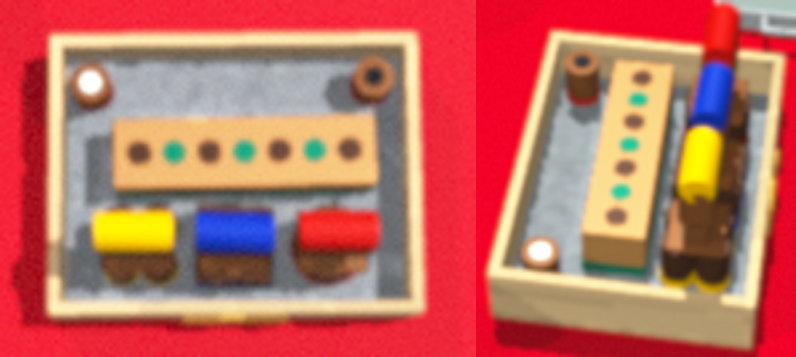

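```bash
cat > m2.py <<'E'
from meas import *
h=H; roi=np.zeros(h.shape[:2],bool); roi[195:292,275:405]=1
rim=(h[...,0]>14)&(h[...,0]<32)&(h[...,1]>40)&(h[...,1]<140)&(h[...,2]>170)&roi
rim=np.where(rim,1,0).astype(np.uint8)
b=max(blobs(rim,100),key=lambda x:x[0][4]); print(b[0])
cs,_=cv2.findContours(cv2.morphologyEx(b[2].astype(np.uint8),cv2.MORPH_CLOSE,np.ones((3,3))),cv2.RETR_CCOMP,cv2.CHAIN_APPROX_NONE)
for c in cs:
    if len(c)<100: continue
    p=plane(top,c.reshape(-1,2),.04)[:,:2].astype(np.float32); r=cv2.minAreaRect(p); print("rim",len(c),np.round(r[0],4),np.round(r[1],4),round(r[2],2))
bl=(h[...,0]>8)&(h[...,0]<20)&(h[...,1]>90)&(h[...,2]>180)&roi
for s,c,m in sorted(blobs(cv2.morphologyEx(bl.astype(np.uint8),cv2.MORPH_CLOSE,np.ones((9,9))),200),key=lambda x:-x[0][4])[:2]:
    k=cv2.findContours(m.astype(np.uint8),0,1)[0][0].reshape(-1,2); p=plane(top,k,.045)[:,:2].astype(np.float32); r=cv2.minAreaRect(p); print("border",s,np.round(r[0],4),np.round(r[1],4),round(r[2],2))
rd=red&roi; rd[:,:330]=0;rd[:,388:]=0;rd[:248]=0;rd[275:]=0
ms={"yel":(h[...,0]>22)&(h[...,0]<34)&(h[...,1]>200)&(h[...,2]>120)&roi,"blue":(h[...,0]>105)&(h[...,0]<128)&(h[...,1]>150)&(h[...,2]>90)&roi,"red":rd}
for n,m in ms.items():
    for s,c,mm in blobs(m,60):
        k=cv2.findContours(mm.astype(np.uint8),0,1)[0][0].reshape(-1,2); p=plane(top,k,.105)[:,:2].astype(np.float32); r=cv2.minAreaRect(p)
        print(n,s,np.round(c,1),np.round(r[0],4),np.round(r[1],4),round(r[2],2),"centroid",np.round(plane(top,c,.106)[0],4))
# grid check: project nominal tray
E
python3 m2.py
```

```text
[ 284  200  110   83 1418]
rim 374 [ 0.5612 -0.0205] [0.1614 0.2112] 1.2
rim 349 [ 0.5609 -0.0195] [0.1496 0.2015] 1.04
border [ 284  199  111   86 3165] [ 0.5591 -0.0204] [0.1654 0.2124] 1.66
yel [298 252  23  12 228] [309.2 257.4] [0.5191 0.0325] [0.0194 0.0403] 5.0 centroid [0.5195 0.0323 0.106 ]
blue [328 252  23  13 254] [338.8 258. ] [ 0.5198 -0.0213] [0.0404 0.0207] 87.54 centroid [ 0.5196 -0.021   0.106 ]
red [358 252  23  11 235] [369.  257.3] [ 0.5225 -0.0755] [0.0181 0.0398] 1.07 centroid [ 0.5219 -0.0754  0.106 ]
```

The crop confirms it: the yellow clover-footed block stands front left at crop (134,245), blue is in the middle, red is on the right, and the pale dotted border block is at crop (245,153). Tray centre is about (0.561, -0.020) with yaw 1.2°.

```bash
cat > go.py <<'E'
import sys
from h import *
# usage: go.py yaw_deg x,y,z ...   yaw = direction of tool y in world, tool down
def main():
    s=manip.sense(); p=np.array(s["tool_pos"]); r=R.from_rotvec(s["orientation"])
    a=np.radians(float(sys.argv[1])); y=np.array([np.cos(a),np.sin(a),0]); z=np.array([0,0,-1.]); x=np.cross(y,z)
    t=R.from_matrix(np.c_[x,y,z]); rv=(r.inv()*t).as_rotvec()/np.pi
    print("t",round(s["t"],2),"pos",np.round(p,4),"q",np.round(s["q"],2),"w",round(s["gripper_width"],4),"g",np.round(s["grasp_force"],1))
    print("turn",np.round(rv,3))
    for w in sys.argv[2:]:
        print(w,"shift",np.round(r.inv().apply(np.array(eval(w))-p)/.5,3))
main()
E
python3 go.py 1.2 .5205,.033,.2 ; python3 go.py 181.2 .5205,.033,.2
python3 -c "
from meas import *
print(plane(top,[[342,235],[297,217],[381,213],[243,125],[257,168]],.045).round(3))"
```

```text
t 0.1 pos [0.3142 0.6525 0.2302] q [-1.22  0.59  0.05  1.61 -0.03  0.94 -0.03] w 0.0852 g 0.0
turn [-0.001  0.     0.35 ]
.5205,.033,.2 shift [-0.909 -0.937  0.062]
t 0.1 pos [0.3142 0.6525 0.2302] q [-1.22  0.59  0.05  1.61 -0.03  0.94 -0.03] w 0.0852 g 0.0
turn [-0.    -0.001 -0.65 ]
.5205,.033,.2 shift [-0.909 -0.937  0.062]
[[ 0.571 -0.027  0.045]
 [ 0.605  0.062  0.045]
 [ 0.616 -0.102  0.045]
 [ 0.794  0.178  0.045]
 [ 0.703  0.145  0.045]]
```

Call:
step_arm(plan=[[[0,0,0.05,-0.08,-0.08,0.02,0.55],[0,0,0.1,-0.16,-0.16,0.02,0.55],[0,0,0.15,-0.24,-0.24,0.03,0.55],[0,0,0.2,-0.3,-0.31,0.03,0.55],[0,0,0.25,-0.36,-0.37,0.04,0.55],[0,0,0.3,-0.42,-0.43,0.04,0.55],[0,0,0.35,-0.48,-0.49,0.04,0.55],[0,0,0.35,-0.54,-0.55,0.05,0.55],[0,0,0.35,-0.6,-0.61,0.05,0.55],[0,0,0.35,-0.66,-0.67,0.06,0.55],[0,0,0.35,-0.72,-0.73,0.06,0.55],[0,0,0.35,-0.78,-0.8,0.06,0.55],[0,0,0.35,-0.84,-0.87,0.06,0.55],[0,0,0.35,-0.909,-0.937,0.06,0.55],[0,0,0.35,-0.909,-0.937,0.06,0.55],[0,0,0.35,-0.909,-0.937,0.06,0.55],[0,0,0.35,-0.909,-0.937,0.06,0.55]]])

```text
t: 1.52
tool_pos: [0.5225, 0.0257, 0.2018]
orientation: [2.206, 2.23, -0.002]
force: [-0.5, 0.1, 0.1]
gripper_width: 0.0471
grasp_force: 0.0
```

```bash
python3 go.py 1.2 .5205,.033,.13 .5205,.033,.072
```

```text
t 1.52 pos [0.5225 0.0257 0.2018] q [-0.43  0.4   0.38  2.1  -0.23  0.68  0.11] w 0.0471 g 0.0
turn [ 0.001  0.001 -0.003]
.5205,.033,.13 shift [ 0.015 -0.004  0.144]
.5205,.033,.072 shift [ 0.016 -0.005  0.26 ]
```

Call:
step_arm(plan=[[[0,0,0,0.015,-0.004,0.05,0.55],[0,0,0,0.015,-0.004,0.1,0.55],[0,0,0,0.015,-0.004,0.14,0.55],[0,0,0,0.015,-0.004,0.14,0.55],[0,0,0,0.015,-0.004,0.14,0.55],[0,0,0,0.015,-0.004,0.14,0.55]]])

```text
t: 2.02
tool_pos: [0.5191, 0.0416, 0.132]
orientation: [2.196, 2.246, 0.001]
force: [0.1, -0.4, 0.5]
gripper_width: 0.0471
grasp_force: 0.0
```

```bash
python3 go.py 1.2 .5205,.033,.072; python3 - <<'E'
from h import *
im=manip.get_image("side"); print(manip.sense()["tool_pos"]); cv2.imwrite("pics/s1.png",cv2.resize(im["color"][100:340,220:480],None,fx=2.4,fy=2.4))
E
```

```text
t 2.02 pos [0.5191 0.0416 0.132 ] q [-0.4   0.51  0.31  2.15 -0.3   0.52  0.16] w 0.0471 g 0.0
turn [ 0.    -0.     0.001]
.5205,.033,.072 shift [-0.017  0.002  0.12 ]
[0.51948948 0.04155098 0.13237569]
```

View pics/s1.png

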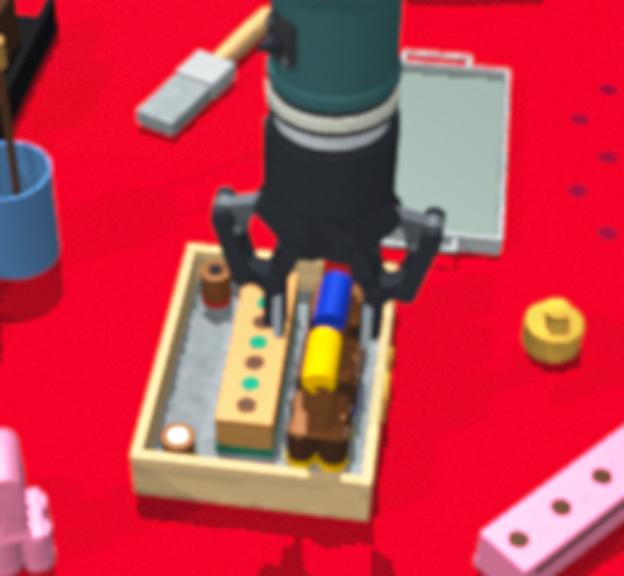

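The side crop shows the open fingers straddling the handle row above the yellow block at crop (322,360), with the tool about 8 mm too far along +y. I'll correct that and descend.

Call:
step_arm(plan=[[[0,0,0,-0.017,0.002,0.02,0.55],[0,0,0,-0.017,0.002,0.05,0.55],[0,0,0,-0.017,0.002,0.08,0.55],[0,0,0,-0.017,0.002,0.11,0.55],[0,0,0,-0.017,0.002,0.12,0.55],[0,0,0,-0.017,0.002,0.12,0.55],[0,0,0,-0.017,0.002,0.12,0.55],[0,0,0,-0.017,0.002,0.12,0.55]]])

```text
t: 2.73
tool_pos: [0.5207, 0.033, 0.0724]
orientation: [2.195, 2.245, 0.003]
force: [-0.1, 0.5, 0.1]
gripper_width: 0.0471
grasp_force: 0.0
```

```bash
python3 go.py 1.2 .5205,.033,.072; python3 - <<'E'
from h import *
im=manip.get_image("side"); print(manip.sense()["tool_pos"]); cv2.imwrite("pics/s2.png",cv2.resize(im["color"][160:320,250:420],None,fx=3.5,fy=3.5,interpolation=2))
E
```

```text
t 2.73 pos [0.5207 0.033  0.0724] q [-0.32  0.61  0.23  2.18 -0.36  0.39  0.23] w 0.0471 g 0.0
turn [ 0.001 -0.     0.001]
.5205,.033,.072 shift [ 0.    -0.     0.001]
[0.52067153 0.03301733 0.07237749]
```

View pics/s2.png

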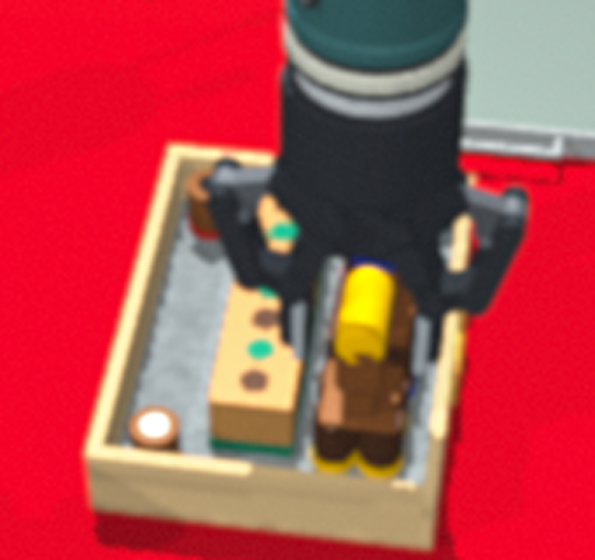

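The fingers stand either side of the yellow handle at crop (365,310). I'll grip and lift.

Call:
step_arm(plan=[[[0,0,0,0,0,0,0],[0,0,0,0,0,0,0],[0,0,0,0,0,0,0],[0,0,0,0,0,0,0],[0,0,0,0,0,0,0],[0,0,0,0,0,0,0],[0,0,0,0,0,-0.01,0],[0,0,0,0,0,-0.03,0],[0,0,0,0,0,-0.06,0],[0,0,0,0,0,-0.09,0],[0,0,0,0,0,-0.12,0],[0,0,0,0,0,-0.15,0],[0,0,0,0,0,-0.18,0],[0,0,0,0,0,-0.2,0],[0,0,0,0,0,-0.2,0],[0,0,0,0,0,-0.2,0]]], force=40)

```text
t: 4.12
tool_pos: [0.5199, 0.033, 0.1718]
orientation: [2.196, 2.246, 0.001]
force: [0.4, -0.8, -1.6]
gripper_width: 0.0217
grasp_force: 39.3
```

```bash
python3 -c "
import numpy as np
a=np.radians(6.2);c=np.array([.5394,.3053])
for y in(-.065,0,.065): print(c+y*np.array([-np.sin(a),np.cos(a)]))"
python3 go.py 1.2 .533,.370,.16 .533,.370,.084
```

```text
[0.54641996 0.24068019]
[0.5394 0.3053]
[0.53238004 0.36991981]
t 4.12 pos [0.5199 0.033  0.1718] q [-0.42  0.44  0.35  2.13 -0.26  0.61  0.15] w 0.0217 g 39.3
turn [ 0.    -0.     0.001]
.533,.370,.16 shift [0.673 0.041 0.024]
.533,.370,.084 shift [0.673 0.041 0.176]
```

Call:
step_arm(plan=[[[0,0,0,0.02,0,0,0],[0,0,0,0.06,0,0,0],[0,0,0,0.11,0.01,0,0],[0,0,0,0.16,0.01,0,0],[0,0,0,0.21,0.01,0,0],[0,0,0,0.26,0.02,0,0],[0,0,0,0.31,0.02,0.01,0],[0,0,0,0.36,0.02,0.01,0],[0,0,0,0.41,0.03,0.02,0],[0,0,0,0.46,0.03,0.03,0],[0,0,0,0.51,0.03,0.04,0],[0,0,0,0.56,0.03,0.05,0],[0,0,0,0.6,0.04,0.06,0],[0,0,0,0.64,0.04,0.08,0],[0,0,0,0.66,0.041,0.1,0],[0,0,0,0.673,0.041,0.12,0],[0,0,0,0.673,0.041,0.13,0],[0,0,0,0.673,0.041,0.13,0],[0,0,0,0.673,0.041,0.13,0],[0,0,0,0.673,0.041,0.13,0]]])

```text
t: 5.78
tool_pos: [0.5335, 0.3678, 0.1067]
orientation: [2.199, 2.243, -0.0]
force: [0.0, 0.0, -1.6]
gripper_width: 0.0209
grasp_force: 39.3
```

```bash
python3 go.py 1.2 .533,.370,.084; python3 - <<'E'
from h import *
im=manip.get_image("top"); cv2.imwrite("pics/t3.png",cv2.resize(im["color"][170:300,80:420],None,fx=2.3,fy=2.3,interpolation=2))
E
```

```text
t 5.78 pos [0.5335 0.3678 0.1067] q [-0.89  0.67  0.32  1.88 -0.34  0.64 -0.34] w 0.0209 g 39.3
turn [ 0.  0. -0.]
.533,.370,.084 shift [ 0.004 -0.001  0.045]
```

View pics/t3.png

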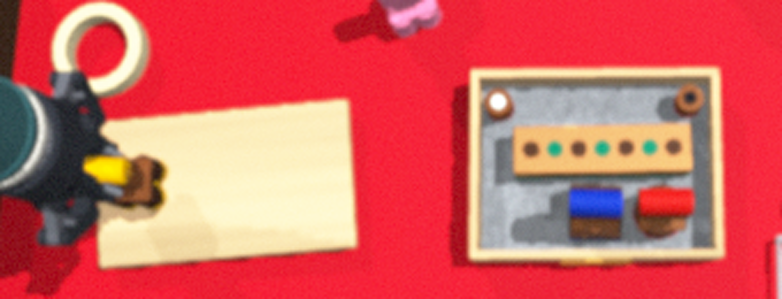

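The top crop shows yellow hanging over the left end of the board at crop (140,175), with the neighbours and border undisturbed. I'll lower, release and rise.

Call:
step_arm(plan=[[[0,0,0,0,0,0.02,0],[0,0,0,0,0,0.03,0],[0,0,0,0,0,0.04,0],[0,0,0,0,0,0.045,0],[0,0,0,0,0,0.045,0],[0,0,0,0,0,0.045,0],[0,0,0,0,0,0.045,0.55],[0,0,0,0,0,0.045,0.55],[0,0,0,0,0,0.045,0.55],[0,0,0,0,0,0.045,0.55],[0,0,0,0,0,0.03,0.55],[0,0,0,0,0,0,0.55],[0,0,0,0,0,-0.05,0.55],[0,0,0,0,0,-0.1,0.55],[0,0,0,0,0,-0.12,0.55],[0,0,0,0,0,-0.12,0.55],[0,0,0,0,0,-0.12,0.55]]])

```text
t: 7.25
tool_pos: [0.5327, 0.37, 0.1666]
orientation: [-2.196, -2.246, -0.002]
force: [0.2, -0.4, -0.6]
gripper_width: 0.047
grasp_force: 0.0
```

```bash
python3 go.py 1.2 .521,-.021,.15
```

```text
t 7.25 pos [0.5327 0.37   0.1666] q [-0.93  0.6   0.36  1.85 -0.3   0.75 -0.37] w 0.047 g 0.0
turn [ 0.    -0.     0.001]
.521,-.021,.15 shift [-0.781 -0.041  0.033]
```

Call:
step_arm(plan=[[[0,0,0,-0.04,0,0,0.55],[0,0,0,-0.1,-0.01,0,0.55],[0,0,0,-0.16,-0.01,0,0.55],[0,0,0,-0.23,-0.01,0,0.55],[0,0,0,-0.3,-0.02,0.01,0.55],[0,0,0,-0.37,-0.02,0.01,0.55],[0,0,0,-0.44,-0.02,0.01,0.55],[0,0,0,-0.51,-0.03,0.02,0.55],[0,0,0,-0.58,-0.03,0.02,0.55],[0,0,0,-0.64,-0.03,0.02,0.55],[0,0,0,-0.7,-0.04,0.03,0.55],[0,0,0,-0.75,-0.04,0.03,0.55],[0,0,0,-0.781,-0.041,0.03,0.55],[0,0,0,-0.781,-0.041,0.03,0.55],[0,0,0,-0.781,-0.041,0.03,0.55],[0,0,0,-0.781,-0.041,0.03,0.55],[0,0,0,-0.781,-0.041,0.03,0.55],[0,0,0,-0.781,-0.041,0.03,0.55],[0,0,0,-0.781,-0.041,0.03,0.55]]])

```text
t: 8.83
tool_pos: [0.521, -0.0197, 0.1512]
orientation: [-2.193, -2.248, -0.0]
force: [0.9, 0.6, 1.1]
gripper_width: 0.047
grasp_force: 0.0
```

```bash
python3 go.py 1.2 .521,-.021,.072;  python3 - <<'E'
from h import *
im=manip.get_image("side"); cv2.imwrite("pics/s4.png",cv2.resize(im["color"][150:480,200:460],None,fx=1.8,fy=1.8,interpolation=2))
E
```

```text
t 8.83 pos [ 0.521  -0.0197  0.1512] q [-0.29  0.48  0.33  2.14 -0.28  0.56  0.26] w 0.047 g 0.0
turn [-0.    -0.     0.001]
.521,-.021,.072 shift [-0.003 -0.     0.158]
```

View pics/s4.png

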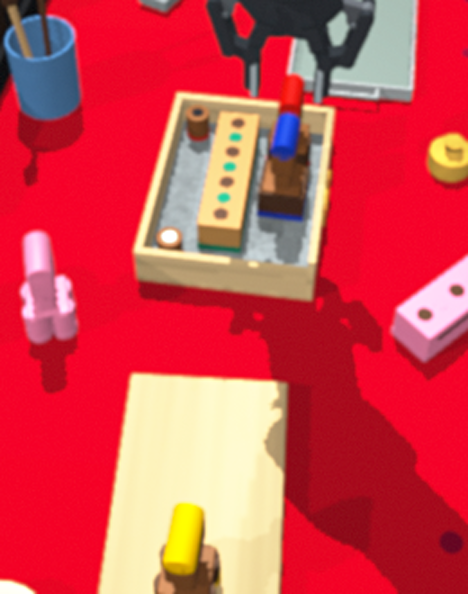

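The side crop shows yellow upright on the board at (185,540) and the gripper lined up over blue at (285,135). I'll descend, grip and lift.

Call:
step_arm(plan=[[[0,0,0,-0.003,0,0.03,0.55],[0,0,0,-0.003,0,0.07,0.55],[0,0,0,-0.003,0,0.11,0.55],[0,0,0,-0.003,0,0.14,0.55],[0,0,0,-0.003,0,0.158,0.55],[0,0,0,-0.003,0,0.158,0.55],[0,0,0,-0.003,0,0.158,0.55],[0,0,0,-0.003,0,0.158,0],[0,0,0,-0.003,0,0.158,0],[0,0,0,-0.003,0,0.158,0],[0,0,0,-0.003,0,0.158,0],[0,0,0,-0.003,0,0.158,0],[0,0,0,-0.003,0,0.15,0],[0,0,0,-0.003,0,0.13,0],[0,0,0,-0.003,0,0.1,0],[0,0,0,-0.003,0,0.06,0],[0,0,0,-0.003,0,0.02,0],[0,0,0,-0.003,0,-0.02,0],[0,0,0,-0.003,0,-0.04,0],[0,0,0,-0.003,0,-0.04,0]]])

```text
t: 10.55
tool_pos: [0.5225, -0.0227, 0.1737]
orientation: [2.194, 2.244, 0.006]
force: [0.7, 0.5, -1.9]
gripper_width: 0.0211
grasp_force: 42.7
```

```bash
python3 go.py 1.2 .539,.305,.084
```

```text
t 10.55 pos [ 0.5225 -0.0227  0.1737] q [-0.31  0.44  0.35  2.13 -0.26  0.61  0.25] w 0.0211 g 42.7
turn [ 0.002 -0.     0.   ]
.539,.305,.084 shift [0.654 0.047 0.18 ]
```

Call:
step_arm(plan=[[[0,0,0,0.03,0,0,0],[0,0,0,0.08,0.01,0,0],[0,0,0,0.13,0.01,0,0],[0,0,0,0.18,0.01,0,0],[0,0,0,0.23,0.02,0,0],[0,0,0,0.28,0.02,0,0],[0,0,0,0.33,0.02,0.01,0],[0,0,0,0.38,0.03,0.02,0],[0,0,0,0.43,0.03,0.03,0],[0,0,0,0.48,0.03,0.04,0],[0,0,0,0.53,0.04,0.05,0],[0,0,0,0.58,0.04,0.06,0],[0,0,0,0.62,0.045,0.08,0],[0,0,0,0.645,0.045,0.1,0],[0,0,0,0.654,0.045,0.12,0],[0,0,0,0.654,0.045,0.13,0],[0,0,0,0.654,0.045,0.13,0],[0,0,0,0.654,0.045,0.13,0],[0,0,0,0.654,0.045,0.13,0],[0,0,0,0.654,0.045,0.13,0]]])

```text
t: 12.22
tool_pos: [0.5369, 0.3034, 0.107]
orientation: [2.198, 2.243, 0.001]
force: [-0.6, 0.0, -0.2]
gripper_width: 0.0215
grasp_force: 42.6
```

```bash
python3 go.py 1.2 .539,.305,.0845
```

```text
t 12.22 pos [0.5369 0.3034 0.107 ] q [-0.81  0.64  0.32  1.96 -0.34  0.6  -0.25] w 0.0215 g 42.6
turn [ 0.  0. -0.]
.539,.305,.0845 shift [0.003 0.004 0.045]
```

Call:
step_arm(plan=[[[0,0,0,0,0,0.02,0],[0,0,0,0,0,0.03,0],[0,0,0,0,0,0.04,0],[0,0,0,0,0,0.045,0],[0,0,0,0,0,0.045,0],[0,0,0,0,0,0.045,0],[0,0,0,0,0,0.045,0.55],[0,0,0,0,0,0.045,0.55],[0,0,0,0,0,0.045,0.55],[0,0,0,0,0,0.045,0.55],[0,0,0,0,0,0.03,0.55],[0,0,0,0,0,0,0.55],[0,0,0,0,0,-0.05,0.55],[0,0,0,0,0,-0.1,0.55],[0,0,0,0,0,-0.12,0.55],[0,0,0,0,0,-0.12,0.55],[0,0,0,0,0,-0.12,0.55]]])

```text
t: 13.63
tool_pos: [0.5362, 0.305, 0.1666]
orientation: [2.196, 2.246, 0.002]
force: [0.1, -0.5, -0.2]
gripper_width: 0.0467
grasp_force: 0.0
```

```bash
python3 go.py 1.2 .522,-.075,.15; python3 - <<'E'
from h import *
im=manip.get_image("top"); h=cv2.cvtColor(im["color"],cv2.COLOR_BGR2HSV)
np.save("topr.npy",im,allow_pickle=True)
E
```

```text
t 13.63 pos [0.5362 0.305  0.1666] q [-0.85  0.56  0.36  1.92 -0.29  0.71 -0.28] w 0.0467 g 0.0
turn [ 0.    -0.     0.001]
.522,-.075,.15 shift [-0.759 -0.046  0.033]
```

Call:
step_arm(plan=[[[0,0,0,-0.04,0,0,0.55],[0,0,0,-0.1,-0.01,0,0.55],[0,0,0,-0.16,-0.01,0,0.55],[0,0,0,-0.22,-0.01,0,0.55],[0,0,0,-0.29,-0.02,0.01,0.55],[0,0,0,-0.36,-0.02,0.01,0.55],[0,0,0,-0.43,-0.02,0.01,0.55],[0,0,0,-0.5,-0.03,0.02,0.55],[0,0,0,-0.57,-0.03,0.02,0.55],[0,0,0,-0.63,-0.04,0.02,0.55],[0,0,0,-0.69,-0.04,0.03,0.55],[0,0,0,-0.735,-0.046,0.03,0.55],[0,0,0,-0.759,-0.046,0.03,0.55],[0,0,0,-0.759,-0.046,0.03,0.55],[0,0,0,-0.759,-0.046,0.03,0.55],[0,0,0,-0.759,-0.046,0.03,0.55],[0,0,0,-0.759,-0.046,0.03,0.55],[0,0,0,-0.759,-0.046,0.03,0.55],[0,0,0,-0.759,-0.046,0.03,0.55]]])

```text
t: 15.27
tool_pos: [0.5219, -0.0736, 0.1513]
orientation: [-2.193, -2.249, -0.001]
force: [0.4, 1.1, 0.9]
gripper_width: 0.0472
grasp_force: 0.0
```

```bash
python3 go.py 1.2 .522,-.075,.072;  python3 - <<'E'
from h import *
im=manip.get_image("side"); cv2.imwrite("pics/s5.png",cv2.resize(im["color"][150:480,200:460],None,fx=1.8,fy=1.8,interpolation=2))
E
```

```text
t 15.27 pos [ 0.5219 -0.0736  0.1513] q [-0.19  0.48  0.32  2.13 -0.28  0.57  0.36] w 0.0472 g 0.0
turn [ 0.    -0.     0.001]
.522,-.075,.072 shift [-0.003  0.     0.159]
```

View pics/s5.png

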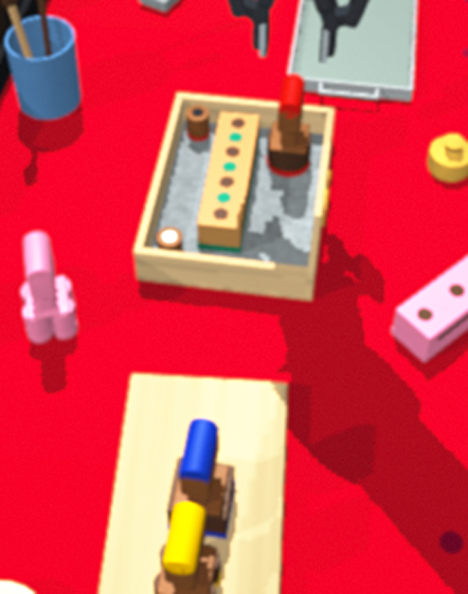

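The crop shows blue (200,450) and yellow (185,540) upright on the board, with red alone in the tray at (290,100) and the gripper over it.

Call:
step_arm(plan=[[[0,0,0,-0.003,0,0.03,0.55],[0,0,0,-0.003,0,0.07,0.55],[0,0,0,-0.003,0,0.11,0.55],[0,0,0,-0.003,0,0.14,0.55],[0,0,0,-0.003,0,0.158,0.55],[0,0,0,-0.003,0,0.158,0.55],[0,0,0,-0.003,0,0.158,0.55],[0,0,0,-0.003,0,0.158,0],[0,0,0,-0.003,0,0.158,0],[0,0,0,-0.003,0,0.158,0],[0,0,0,-0.003,0,0.158,0],[0,0,0,-0.003,0,0.158,0],[0,0,0,-0.003,0,0.15,0],[0,0,0,-0.003,0,0.13,0],[0,0,0,-0.003,0,0.1,0],[0,0,0,-0.003,0,0.06,0],[0,0,0,-0.003,0,0.02,0],[0,0,0,-0.003,0,-0.02,0],[0,0,0,-0.003,0,-0.04,0],[0,0,0,-0.003,0,-0.04,0]]])

```text
t: 16.98
tool_pos: [0.5231, -0.0768, 0.1737]
orientation: [2.194, 2.244, 0.005]
force: [-0.2, 0.4, -1.7]
gripper_width: 0.0213
grasp_force: 40.1
```

```bash
python3 go.py 1.2 .546,.24,.084
```

```text
t 16.98 pos [ 0.5231 -0.0768  0.1737] q [-0.2   0.45  0.35  2.11 -0.26  0.62  0.35] w 0.0213 g 40.1
turn [0.002 0.    0.   ]
.546,.24,.084 shift [0.632 0.059 0.179]
```

Call:
step_arm(plan=[[[0,0,0,0.03,0,0,0],[0,0,0,0.08,0.01,0,0],[0,0,0,0.13,0.01,0,0],[0,0,0,0.18,0.02,0,0],[0,0,0,0.23,0.02,0,0],[0,0,0,0.28,0.03,0,0],[0,0,0,0.33,0.03,0.01,0],[0,0,0,0.38,0.04,0.02,0],[0,0,0,0.43,0.04,0.03,0],[0,0,0,0.48,0.05,0.04,0],[0,0,0,0.53,0.05,0.05,0],[0,0,0,0.57,0.055,0.06,0],[0,0,0,0.605,0.06,0.08,0],[0,0,0,0.625,0.06,0.1,0],[0,0,0,0.632,0.06,0.12,0],[0,0,0,0.632,0.06,0.13,0],[0,0,0,0.632,0.06,0.13,0],[0,0,0,0.632,0.06,0.13,0],[0,0,0,0.632,0.06,0.13,0],[0,0,0,0.632,0.06,0.13,0]]])

```text
t: 18.65
tool_pos: [0.5453, 0.2388, 0.1069]
orientation: [2.198, 2.244, 0.001]
force: [0.4, 0.7, -0.9]
gripper_width: 0.0215
grasp_force: 40.0
```

```bash
python3 go.py 1.2 .546,.24,.0845
```

```text
t 18.65 pos [0.5453 0.2388 0.1069] q [-0.71  0.62  0.31  2.   -0.34  0.57 -0.15] w 0.0215 g 40.0
turn [ 0.  0. -0.]
.546,.24,.0845 shift [0.002 0.001 0.045]
```

Call:
step_arm(plan=[[[0,0,0,0,0,0.02,0],[0,0,0,0,0,0.03,0],[0,0,0,0,0,0.04,0],[0,0,0,0,0,0.045,0],[0,0,0,0,0,0.045,0],[0,0,0,0,0,0.045,0],[0,0,0,0,0,0.045,0.55],[0,0,0,0,0,0.045,0.55],[0,0,0,0,0,0.045,0.55],[0,0,0,0,0,0.045,0.55],[0,0,0,0,0,0.03,0.55],[0,0,0,0,0,0,0.55],[0,0,0,0,0,-0.05,0.55],[0,0,0,0,0,-0.1,0.55],[0,0,0,0,0,-0.12,0.55],[0,0,0,0,0,-0.12,0.55],[0,0,0,0,0,-0.12,0.55]]])

```text
t: 20.07
tool_pos: [0.5447, 0.2402, 0.1666]
orientation: [2.196, 2.246, 0.001]
force: [0.5, -0.5, -0.2]
gripper_width: 0.0469
grasp_force: 0.0
```

```bash
cat > m3.py <<'E'
from h import *
im=manip.get_image("top"); np.save("top3.npy",im,allow_pickle=True); h=cv2.cvtColor(im["color"],cv2.COLOR_BGR2HSV)
roi=np.zeros(h.shape[:2],bool); roi[212:262,293:388]=1
b=(h[...,0]>8)&(h[...,0]<24)&(h[...,1]>80)&(h[...,2]>150)&roi
b=cv2.morphologyEx(b.astype(np.uint8),cv2.MORPH_CLOSE,np.ones((9,9))); b=cv2.morphologyEx(b,cv2.MORPH_OPEN,np.ones((7,7)))
k=max(cv2.findContours(b,0,1)[0],key=cv2.contourArea).reshape(-1,2)
print(k.min(0),k.max(0)); r=cv2.minAreaRect(plane(im,k,.045)[:,:2].astype(np.float32)); print(np.round(r[0],4),np.round(r[1],4),r[2])
E
python3 m3.py; python3 go.py 1.2 .571,-.024,.15
```

```text
[303 223] [380 245]
[ 0.5723 -0.0261] [0.0417 0.1505] 2.8067829608917236
t 20.12 pos [0.5439 0.24   0.1657] q [-0.75  0.54  0.36  1.97 -0.29  0.68 -0.18] w 0.0466 g 0.0
turn [-0.     0.     0.001]
.571,-.024,.15 shift [-0.529  0.042  0.031]
```

```bash
python3 go.py 2 .5715,-.0255,.12
```

```text
t 20.12 pos [0.5439 0.24   0.1657] q [-0.75  0.54  0.36  1.97 -0.29  0.68 -0.18] w 0.0466 g 0.0
turn [-0.     0.    -0.004]
.5715,-.0255,.12 shift [-0.532  0.043  0.091]
```

Call:
step_arm(plan=[[[0,0,-0.004,-0.04,0,0,0.8],[0,0,-0.004,-0.09,0.01,0,0.8],[0,0,-0.004,-0.15,0.01,0,0.8],[0,0,-0.004,-0.21,0.02,0.01,0.8],[0,0,-0.004,-0.27,0.02,0.02,0.8],[0,0,-0.004,-0.33,0.03,0.03,0.8],[0,0,-0.004,-0.39,0.03,0.05,0.8],[0,0,-0.004,-0.45,0.04,0.06,0.8],[0,0,-0.004,-0.5,0.043,0.07,0.8],[0,0,-0.004,-0.525,0.043,0.08,0.8],[0,0,-0.004,-0.532,0.043,0.09,0.8],[0,0,-0.004,-0.532,0.043,0.09,0.8],[0,0,-0.004,-0.532,0.043,0.09,0.8],[0,0,-0.004,-0.532,0.043,0.09,0.8],[0,0,-0.004,-0.532,0.043,0.09,0.8],[0,0,-0.004,-0.532,0.043,0.09,0.8]]])

```text
t: 21.45
tool_pos: [0.5724, -0.0239, 0.1215]
orientation: [-2.179, -2.263, -0.001]
force: [0.0, -0.6, -0.2]
gripper_width: 0.0679
grasp_force: 0.0
```

```bash
python3 go.py 2 .5715,-.0255,.013;  python3 - <<'E'
from h import *
im=manip.get_image("side"); cv2.imwrite("pics/s6.png",cv2.resize(im["color"][120:480,200:460],None,fx=1.65,fy=1.65,interpolation=2))
E
```

```text
t 21.45 pos [ 0.5724 -0.0239  0.1215] q [-0.25  0.57  0.3   2.05 -0.3   0.56  0.3 ] w 0.0679 g 0.0
turn [ 0.    -0.     0.001]
.5715,-.0255,.013 shift [-0.003 -0.002  0.217]
```

View pics/s6.png

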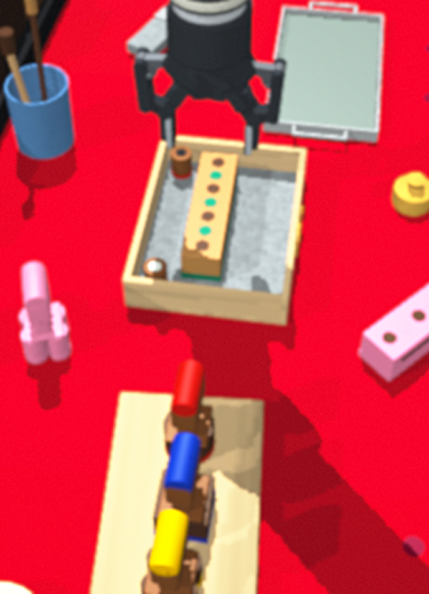

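The crop shows all three hand blocks upright on the board (red (188,390), blue (182,460), yellow (170,540)) and the gripper over the border block at (210,215).

Call:
step_arm(plan=[[[0,0,0,-0.002,-0.002,0.04,0.8],[0,0,0,-0.002,-0.002,0.08,0.8],[0,0,0,-0.002,-0.002,0.12,0.8],[0,0,0,-0.002,-0.002,0.16,0.8],[0,0,0,-0.002,-0.002,0.19,0.8],[0,0,0,-0.002,-0.002,0.21,0.8],[0,0,0,-0.002,-0.002,0.217,0.8],[0,0,0,-0.002,-0.002,0.217,0.8],[0,0,0,-0.002,-0.002,0.217,0.8],[0,0,0,-0.002,-0.002,0.217,0],[0,0,0,-0.002,-0.002,0.217,0],[0,0,0,-0.002,-0.002,0.217,0],[0,0,0,-0.002,-0.002,0.217,0],[0,0,0,-0.002,-0.002,0.217,0],[0,0,0,-0.002,-0.002,0.217,0]]], force=50)

```text
t: 22.75
tool_pos: [0.5722, -0.0265, 0.0139]
orientation: [2.181, 2.259, 0.003]
force: [0.3, 0.2, 6.1]
gripper_width: 0.0394
grasp_force: 51.8
```

```bash
python3 go.py 2 .5715,-.0255,.11 .476,-.311,.11
```

```text
t 22.75 pos [ 0.5722 -0.0265  0.0139] q [-0.17  0.74  0.19  2.08 -0.38  0.35  0.36] w 0.0394 g 51.8
turn [ 0.001 -0.     0.   ]
.5715,-.0255,.11 shift [ 0.002 -0.001 -0.192]
.476,-.311,.11 shift [-0.562 -0.212 -0.193]
```

Call:
step_arm(plan=[[[0,0,0,0,0,-0.02,0],[0,0,0,0,0,-0.05,0],[0,0,0,0,0,-0.09,0],[0,0,0,0,0,-0.13,0],[0,0,0,0,0,-0.17,0],[0,0,0,-0.03,-0.01,-0.19,0],[0,0,0,-0.07,-0.03,-0.19,0],[0,0,0,-0.11,-0.04,-0.19,0],[0,0,0,-0.16,-0.06,-0.19,0],[0,0,0,-0.21,-0.08,-0.19,0],[0,0,0,-0.26,-0.1,-0.19,0],[0,0,0,-0.31,-0.12,-0.19,0],[0,0,0,-0.36,-0.14,-0.19,0],[0,0,0,-0.41,-0.155,-0.18,0],[0,0,0,-0.46,-0.17,-0.16,0],[0,0,0,-0.5,-0.19,-0.14,0],[0,0,0,-0.535,-0.2,-0.12,0],[0,0,0,-0.555,-0.21,-0.1,0],[0,0,0,-0.562,-0.212,-0.08,0],[0,0,0,-0.562,-0.212,-0.08,0]]])

```text
t: 24.42
tool_pos: [0.4725, -0.312, 0.0512]
orientation: [-2.183, -2.254, 0.003]
force: [-0.7, -0.1, -1.4]
gripper_width: 0.0393
grasp_force: 51.0
```

Call:
step_arm(plan=[[[0,0,0,0,0,0,0],[0,0,0,0,0,0,0],[0,0,0,0,0,0,0],[0,0,0,0,0,0,0]]])

```text
t: 24.75
tool_pos: [0.476, -0.3101, 0.0534]
orientation: [2.179, 2.262, 0.001]
force: [0.5, -0.7, -1.6]
gripper_width: 0.0393
grasp_force: 51.0
```

```bash
python3 go.py 2 .476,-.311,.0135;  python3 - <<'E'
from h import *
im=manip.get_image("top"); cv2.imwrite("pics/t7.png",cv2.resize(im["color"][190:360,380:580],None,fx=3,fy=3,interpolation=2))
E
```

```text
t 24.75 pos [ 0.476  -0.3101  0.0534] q [ 0.37  0.67  0.18  2.08 -0.29  0.42  0.81] w 0.0393 g 51.0
turn [0.    0.    0.001]
.476,-.311,.0135 shift [-0.002 -0.     0.08 ]
```

View pics/t7.png

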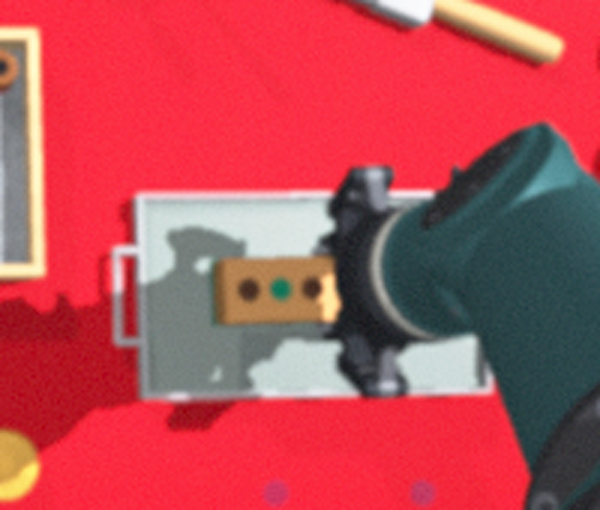

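The crop shows the border block held level over the pad with its left end at (215,290), centred between the rims. I'll lower and release.

Call:
step_arm(plan=[[[0,0,0,-0.002,0,0.02,0],[0,0,0,-0.002,0,0.04,0],[0,0,0,-0.002,0,0.06,0],[0,0,0,-0.002,0,0.075,0],[0,0,0,-0.002,0,0.08,0],[0,0,0,-0.002,0,0.08,0],[0,0,0,-0.002,0,0.08,0],[0,0,0,-0.002,0,0.08,0.7],[0,0,0,-0.002,0,0.08,0.7],[0,0,0,-0.002,0,0.08,0.7],[0,0,0,-0.002,0,0.08,0.7],[0,0,0,-0.002,0,0.07,0.7],[0,0,0,-0.002,0,0.04,0.7],[0,0,0,-0.002,0,0,0.7],[0,0,0,-0.002,0,-0.06,0.7],[0,0,0,-0.002,0,-0.12,0.7],[0,0,0,-0.002,0,-0.18,0.7],[0,0,0,-0.002,0,-0.22,0.7],[0,0,0,-0.002,0,-0.22,0.7],[0,0,0,-0.002,0,-0.22,0.7]]])

```text
t: 26.47
tool_pos: [0.4758, -0.3124, 0.1642]
orientation: [2.18, 2.258, 0.002]
force: [0.2, -0.6, 0.0]
gripper_width: 0.0597
grasp_force: 0.0
```

```bash
python3 go.py 1.2 .545,.240,.18
```

```text
t 26.47 pos [ 0.4758 -0.3124  0.1642] q [ 0.3   0.5   0.28  2.03 -0.22  0.64  0.76] w 0.0597 g 0.0
turn [0.001 0.    0.005]
.545,.240,.18 shift [ 1.099  0.177 -0.033]
```

Call:
step_arm(plan=[[[0,0,0.005,0.04,0.01,0,0.55],[0,0,0.005,0.1,0.02,-0.01,0.55],[0,0,0.005,0.16,0.03,-0.02,0.55],[0,0,0.005,0.22,0.04,-0.03,0.55],[0,0,0.005,0.28,0.05,-0.03,0.55],[0,0,0.005,0.34,0.06,-0.03,0.55],[0,0,0.005,0.4,0.07,-0.03,0.55],[0,0,0.005,0.46,0.08,-0.03,0.55],[0,0,0.005,0.52,0.09,-0.03,0.55],[0,0,0.005,0.58,0.1,-0.03,0.55],[0,0,0.005,0.64,0.11,-0.03,0.55],[0,0,0.005,0.7,0.12,-0.03,0.55],[0,0,0.005,0.75,0.13,-0.03,0.55],[0,0,0.005,0.8,0.14,-0.03,0.55],[0,0,0.005,0.8,0.14,-0.03,0.55],[0,0,0.005,0.8,0.14,-0.03,0.55],[0,0,0.005,0.8,0.14,-0.03,0.55],[0,0,0.005,0.8,0.14,-0.03,0.55]]])

```text
t: 27.97
tool_pos: [0.5302, 0.0885, 0.1771]
orientation: [-2.202, -2.24, 0.003]
force: [-0.1, -0.9, 0.7]
gripper_width: 0.0468
grasp_force: 0.0
```

```bash
cat > m4.py <<'E'
from h import *
import sys
im=manip.get_image("top"); h=cv2.cvtColor(im["color"],cv2.COLOR_BGR2HSV); cv2.imwrite("pics/"+sys.argv[1],im["color"])
hh=h[...,0].astype(int)
def rect(m,z,n,box,amin=60):
    r0,r1,c0,c1=box; q=np.zeros(hh.shape,np.uint8); q[r0:r1,c0:c1]=m[r0:r1,c0:c1]
    cs=[c for c in cv2.findContours(q,0,1)[0]]
    if not cs: return print(n,"none")
    k=max(cs,key=cv2.contourArea).reshape(-1,2); r=cv2.minAreaRect(plane(im,k,z)[:,:2].astype(np.float32)); print(n,k.mean(0).round(),np.round(r[0],4),np.round(r[1],4),round(r[2],1))
b=((hh>8)&(hh<24)&(h[...,1]>80)&(h[...,2]>120)).astype(np.uint8); b=cv2.morphologyEx(b,cv2.MORPH_CLOSE,np.ones((9,9)))
rect(b,.044,"border",(260,318,430,540))
Y=((hh>22)&(hh<34)&(h[...,1]>200)&(h[...,2]>120)).astype(np.uint8); B=((hh>105)&(hh<128)&(h[...,1]>150)&(h[...,2]>90)).astype(np.uint8); Rr=(((hh<6)|(hh>172))&(h[...,1]>180)&(h[...,2]>90)).astype(np.uint8)
brd=(210,284,120,236)
rect(Y,.116,"yelB",brd);rect(B,.116,"bluB",brd);rect(Rr,.116,"redB",(228,270,140,228))
tr=(240,280,288,390)
rect(Y,.105,"yelT",tr);rect(B,.105,"bluT",tr);rect(Rr,.105,"redT",(246,272,292,388))
E
python3 m4.py t8.png;python3 go.py 1.2 .545,.240,.16 
```

```text
border [486. 288.] [ 0.4725 -0.3074] [0.0403 0.1507] 0.7
yelB [128. 246.] [0.5317 0.3652] [0.0186 0.0352] 1.3
bluB [159. 245.] [0.5349 0.3067] [0.0184 0.0398] 1.3
redB none
yelT none
bluT none
redT none
t 28.02 pos [0.5305 0.0884 0.1773] q [-0.48  0.45  0.3   2.09 -0.22  0.64 -0.01] w 0.047 g 0.0
turn [-0.     0.    -0.001]
.545,.240,.16 shift [0.303 0.034 0.034]
```

View pics/t8.png

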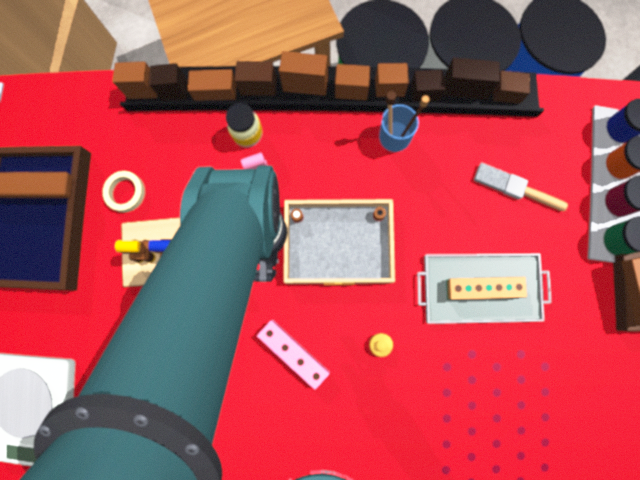

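The top view shows the border lying in the pad at (487,288) with the pad centred near (485,288), the tray empty except for the dot blocks, and the jar and pink look-alikes untouched. The step 2 placing is about 4 mm off, within tolerance. Next I'll return red.

Call:
step_arm(plan=[[[0,0,0,0.03,0,0,0.55],[0,0,0,0.08,0.01,0,0.55],[0,0,0,0.13,0.015,0,0.55],[0,0,0,0.18,0.02,0,0.55],[0,0,0,0.23,0.03,0.01,0.55],[0,0,0,0.27,0.034,0.02,0.55],[0,0,0,0.295,0.034,0.03,0.55],[0,0,0,0.303,0.034,0.034,0.55],[0,0,0,0.303,0.034,0.034,0.55],[0,0,0,0.303,0.034,0.034,0.55],[0,0,0,0.303,0.034,0.034,0.55],[0,0,0,0.303,0.034,0.034,0.55],[0,0,0,0.303,0.034,0.034,0.55]]])

```text
t: 29.1
tool_pos: [0.5454, 0.2406, 0.1612]
orientation: [2.202, 2.24, 0.0]
force: [-0.3, 0.1, -0.7]
gripper_width: 0.0467
grasp_force: 0.0
```

```bash
python3 go.py 1.2 .545,.240,.0835
```

```text
t 29.1 pos [0.5454 0.2406 0.1612] q [-0.7   0.54  0.29  1.97 -0.24  0.67 -0.24] w 0.0467 g 0.0
turn [ 0.     0.    -0.001]
.545,.240,.0835 shift [-0.001 -0.001  0.155]
```

Call:
step_arm(plan=[[[0,0,0,-0.001,-0.001,0.03,0.55],[0,0,0,-0.001,-0.001,0.07,0.55],[0,0,0,-0.001,-0.001,0.11,0.55],[0,0,0,-0.001,-0.001,0.14,0.55],[0,0,0,-0.001,-0.001,0.155,0.55],[0,0,0,-0.001,-0.001,0.155,0.55],[0,0,0,-0.001,-0.001,0.155,0.55],[0,0,0,-0.001,-0.001,0.155,0],[0,0,0,-0.001,-0.001,0.155,0],[0,0,0,-0.001,-0.001,0.155,0],[0,0,0,-0.001,-0.001,0.155,0],[0,0,0,-0.001,-0.001,0.155,0],[0,0,0,-0.001,-0.001,0.15,0],[0,0,0,-0.001,-0.001,0.13,0],[0,0,0,-0.001,-0.001,0.1,0],[0,0,0,-0.001,-0.001,0.06,0],[0,0,0,-0.001,-0.001,0.02,0],[0,0,0,-0.001,-0.001,-0.01,0],[0,0,0,-0.001,-0.001,-0.02,0],[0,0,0,-0.001,-0.001,-0.02,0]]], force=40)

```text
t: 30.77
tool_pos: [0.5453, 0.2418, 0.1724]
orientation: [2.199, 2.242, 0.004]
force: [-0.6, -0.0, -2.5]
gripper_width: 0.0215
grasp_force: 42.2
```

```bash
python3 go.py 1.2 .522,-.0755,.16
```

```text
t 30.77 pos [0.5453 0.2418 0.1724] q [-0.71  0.52  0.3   1.96 -0.24  0.69 -0.24] w 0.0215 g 42.2
turn [ 0.001 -0.    -0.001]
.522,-.0755,.16 shift [-0.634 -0.059  0.024]
```

Call:
step_arm(plan=[[[0,0,0,-0.03,0,0,0],[0,0,0,-0.08,-0.01,0,0],[0,0,0,-0.13,-0.01,0,0],[0,0,0,-0.18,-0.02,0,0],[0,0,0,-0.23,-0.02,0,0],[0,0,0,-0.28,-0.03,0,0],[0,0,0,-0.33,-0.03,0,0],[0,0,0,-0.38,-0.04,0,0],[0,0,0,-0.43,-0.04,0,0],[0,0,0,-0.48,-0.05,0.01,0],[0,0,0,-0.53,-0.05,0.02,0],[0,0,0,-0.575,-0.055,0.04,0],[0,0,0,-0.61,-0.059,0.06,0],[0,0,0,-0.628,-0.059,0.08,0],[0,0,0,-0.634,-0.059,0.1,0],[0,0,0,-0.634,-0.059,0.1,0],[0,0,0,-0.634,-0.059,0.1,0],[0,0,0,-0.634,-0.059,0.1,0],[0,0,0,-0.634,-0.059,0.1,0],[0,0,0,-0.634,-0.059,0.1,0]]])

```text
t: 32.43
tool_pos: [0.5218, -0.0751, 0.1213]
orientation: [2.198, 2.244, 0.001]
force: [-0.1, 0.2, -1.5]
gripper_width: 0.0212
grasp_force: 42.2
```

```bash
python3 go.py 1.2 .522,-.0755,.073
```

```text
t 32.43 pos [ 0.5218 -0.0751  0.1213] q [-0.12  0.52  0.24  2.15 -0.26  0.5   0.34] w 0.0212 g 42.2
turn [ 0. -0.  0.]
.522,-.0755,.073 shift [-0.001  0.     0.097]
```

Call:
step_arm(plan=[[[0,0,0,-0.001,0,0.03,0],[0,0,0,-0.001,0,0.06,0],[0,0,0,-0.001,0,0.08,0],[0,0,0,-0.001,0,0.09,0],[0,0,0,-0.001,0,0.097,0],[0,0,0,-0.001,0,0.097,0],[0,0,0,-0.001,0,0.097,0],[0,0,0,-0.001,0,0.097,0.55],[0,0,0,-0.001,0,0.097,0.55],[0,0,0,-0.001,0,0.097,0.55],[0,0,0,-0.001,0,0.097,0.55],[0,0,0,-0.001,0,0.08,0.55],[0,0,0,-0.001,0,0.05,0.55],[0,0,0,-0.001,0,0,0.55],[0,0,0,-0.001,0,-0.05,0.55],[0,0,0,-0.001,0,-0.09,0.55],[0,0,0,-0.001,0,-0.09,0.55],[0,0,0,-0.001,0,-0.09,0.55]]])

```text
t: 33.93
tool_pos: [0.5222, -0.0766, 0.1673]
orientation: [2.198, 2.241, 0.004]
force: [0.2, 0.4, -0.1]
gripper_width: 0.0471
grasp_force: 0.0
```

```bash
python3 go.py 1.2 .5365,.305,.16
```

```text
t 33.93 pos [ 0.5222 -0.0766  0.1673] q [-0.16  0.45  0.29  2.12 -0.22  0.6   0.31] w 0.0471 g 0.0
turn [ 0.001  0.    -0.   ]
.5365,.305,.16 shift [0.763 0.043 0.015]
```

Call:
step_arm(plan=[[[0,0,0,0.03,0,0,0.55],[0,0,0,0.08,0.01,0,0.55],[0,0,0,0.14,0.01,0,0.55],[0,0,0,0.21,0.01,0,0.55],[0,0,0,0.28,0.02,0,0.55],[0,0,0,0.35,0.02,0,0.55],[0,0,0,0.42,0.02,0,0.55],[0,0,0,0.49,0.03,0,0.55],[0,0,0,0.56,0.03,0.01,0.55],[0,0,0,0.63,0.04,0.01,0.55],[0,0,0,0.69,0.04,0.01,0.55],[0,0,0,0.735,0.043,0.015,0.55],[0,0,0,0.76,0.043,0.015,0.55],[0,0,0,0.762,0.043,0.015,0.55],[0,0,0,0.762,0.043,0.015,0.55],[0,0,0,0.762,0.043,0.015,0.55],[0,0,0,0.762,0.043,0.015,0.55],[0,0,0,0.762,0.043,0.015,0.55]]])

```text
t: 35.43
tool_pos: [0.5358, 0.3024, 0.1585]
orientation: [2.203, 2.239, -0.001]
force: [-0.8, 0.4, -0.4]
gripper_width: 0.0474
grasp_force: 0.0
```

```bash
python3 go.py 1.2 .5365,.305,.0835; python3 m4.py t9.png
```

```text
t 35.43 pos [0.5358 0.3024 0.1585] q [-0.8   0.56  0.3   1.93 -0.25  0.69 -0.33] w 0.0474 g 0.0
turn [-0.     0.    -0.002]
.5365,.305,.0835 shift [0.005 0.002 0.15 ]
border [487. 288.] [ 0.4731 -0.3082] [0.0409 0.1507] 1.9
yelB none
bluB [161. 245.] [0.5341 0.3036] [0.0203 0.0459] 1.3
redB none
yelT none
bluT none
redT [369. 259.] [ 0.5189 -0.0764] [0.0217 0.0415] 1.1
```

Call:
step_arm(plan=[[[0,0,0,0.004,0.001,0.03,0.55],[0,0,0,0.004,0.001,0.07,0.55],[0,0,0,0.004,0.001,0.11,0.55],[0,0,0,0.004,0.001,0.14,0.55],[0,0,0,0.004,0.001,0.15,0.55],[0,0,0,0.004,0.001,0.15,0.55],[0,0,0,0.004,0.001,0.15,0.55],[0,0,0,0.004,0.001,0.15,0],[0,0,0,0.004,0.001,0.15,0],[0,0,0,0.004,0.001,0.15,0],[0,0,0,0.004,0.001,0.15,0],[0,0,0,0.004,0.001,0.15,0],[0,0,0,0.004,0.001,0.14,0],[0,0,0,0.004,0.001,0.12,0],[0,0,0,0.004,0.001,0.09,0],[0,0,0,0.004,0.001,0.05,0],[0,0,0,0.004,0.001,0.01,0],[0,0,0,0.004,0.001,-0.02,0],[0,0,0,0.004,0.001,-0.03,0],[0,0,0,0.004,0.001,-0.03,0]]])

```text
t: 37.15
tool_pos: [0.5366, 0.3073, 0.175]
orientation: [2.199, 2.242, 0.005]
force: [-0.1, -0.4, -1.7]
gripper_width: 0.0211
grasp_force: 42.6
```

```bash
python3 go.py 1.2 .521,-.0215,.12
```

```text
t 37.15 pos [0.5366 0.3073 0.175 ] q [-0.81  0.54  0.31  1.91 -0.24  0.72 -0.34] w 0.0211 g 42.6
turn [ 0.001 -0.001 -0.   ]
.521,-.0215,.12 shift [-0.657 -0.044  0.109]
```

Call:
step_arm(plan=[[[0,0,0,-0.03,0,0,0],[0,0,0,-0.08,-0.01,0,0],[0,0,0,-0.13,-0.01,0,0],[0,0,0,-0.18,-0.02,0,0],[0,0,0,-0.23,-0.02,0,0],[0,0,0,-0.28,-0.02,0,0],[0,0,0,-0.33,-0.03,0,0],[0,0,0,-0.38,-0.03,0,0],[0,0,0,-0.43,-0.03,0,0],[0,0,0,-0.48,-0.04,0,0],[0,0,0,-0.53,-0.04,0,0],[0,0,0,-0.58,-0.044,0.01,0],[0,0,0,-0.615,-0.044,0.02,0],[0,0,0,-0.64,-0.044,0.03,0],[0,0,0,-0.652,-0.044,0.05,0],[0,0,0,-0.652,-0.044,0.08,0],[0,0,0,-0.652,-0.044,0.1,0],[0,0,0,-0.652,-0.044,0.1,0],[0,0,0,-0.652,-0.044,0.1,0],[0,0,0,-0.652,-0.044,0.1,0]]])

```text
t: 38.82
tool_pos: [0.5202, -0.0191, 0.1232]
orientation: [-2.198, -2.244, 0.0]
force: [-0.3, 0.1, -1.1]
gripper_width: 0.0215
grasp_force: 42.5
```

```bash
python3 go.py 1.2 .521,-.0215,.073
```

```text
t 38.82 pos [ 0.5202 -0.0191  0.1232] q [-0.24  0.52  0.26  2.16 -0.27  0.5   0.24] w 0.0215 g 42.5
turn [-0. -0. -0.]
.521,-.0215,.073 shift [-0.005  0.002  0.1  ]
```

Call:
step_arm(plan=[[[0,0,0,-0.004,0.002,0.03,0],[0,0,0,-0.004,0.002,0.06,0],[0,0,0,-0.004,0.002,0.08,0],[0,0,0,-0.004,0.002,0.09,0],[0,0,0,-0.004,0.002,0.1,0],[0,0,0,-0.004,0.002,0.1,0],[0,0,0,-0.004,0.002,0.1,0],[0,0,0,-0.004,0.002,0.1,0.55],[0,0,0,-0.004,0.002,0.1,0.55],[0,0,0,-0.004,0.002,0.1,0.55],[0,0,0,-0.004,0.002,0.1,0.55],[0,0,0,-0.004,0.002,0.08,0.55],[0,0,0,-0.004,0.002,0.05,0.55],[0,0,0,-0.004,0.002,0,0.55],[0,0,0,-0.004,0.002,-0.05,0.55],[0,0,0,-0.004,0.002,-0.09,0.55],[0,0,0,-0.004,0.002,-0.09,0.55],[0,0,0,-0.004,0.002,-0.09,0.55]]])

```text
t: 40.32
tool_pos: [0.5221, -0.0215, 0.1699]
orientation: [2.198, 2.241, 0.004]
force: [-0.6, 0.5, -0.8]
gripper_width: 0.0468
grasp_force: 0.0
```

```bash
python3 go.py 1.2 .533,.370,.16
```

```text
t 40.32 pos [ 0.5221 -0.0215  0.1699] q [-0.28  0.44  0.31  2.13 -0.23  0.6   0.21] w 0.0468 g 0.0
turn [ 0.001 -0.    -0.   ]
.533,.370,.16 shift [0.782 0.037 0.02 ]
```

Call:
step_arm(plan=[[[0,0,0,0.03,0,0,0.55],[0,0,0,0.08,0.01,0,0.55],[0,0,0,0.14,0.01,0,0.55],[0,0,0,0.21,0.01,0,0.55],[0,0,0,0.28,0.02,0,0.55],[0,0,0,0.35,0.02,0,0.55],[0,0,0,0.42,0.02,0,0.55],[0,0,0,0.49,0.03,0,0.55],[0,0,0,0.56,0.03,0.01,0.55],[0,0,0,0.63,0.03,0.01,0.55],[0,0,0,0.69,0.037,0.01,0.55],[0,0,0,0.74,0.037,0.02,0.55],[0,0,0,0.775,0.037,0.02,0.55],[0,0,0,0.78,0.037,0.02,0.55],[0,0,0,0.78,0.037,0.02,0.55],[0,0,0,0.78,0.037,0.02,0.55],[0,0,0,0.78,0.037,0.02,0.55],[0,0,0,0.78,0.037,0.02,0.55],[0,0,0,0.78,0.037,0.02,0.55]]])

```text
t: 41.9
tool_pos: [0.5327, 0.3669, 0.1587]
orientation: [2.202, 2.24, -0.0]
force: [-0.2, 0.7, 0.6]
gripper_width: 0.0469
grasp_force: 0.0
```

```bash
python3 go.py 1.2 .533,.370,.0835; python3 m4.py t10.png
```

```text
t 41.9 pos [0.5327 0.3669 0.1587] q [-0.89  0.6   0.32  1.86 -0.26  0.73 -0.41] w 0.0469 g 0.0
turn [ 0.     0.    -0.001]
.533,.370,.0835 shift [0.006 0.001 0.15 ]
border [487. 288.] [ 0.4732 -0.3085] [0.0411 0.1506] 1.8
yelB [128. 246.] [0.5327 0.3658] [0.0168 0.0341] 1.4
bluB none
redB none
yelT none
bluT [339. 257.] [ 0.5206 -0.0232] [0.0199 0.0396] 1.1
redT [369. 259.] [ 0.5189 -0.0764] [0.0217 0.0415] 1.1
```

View pics/t10.png

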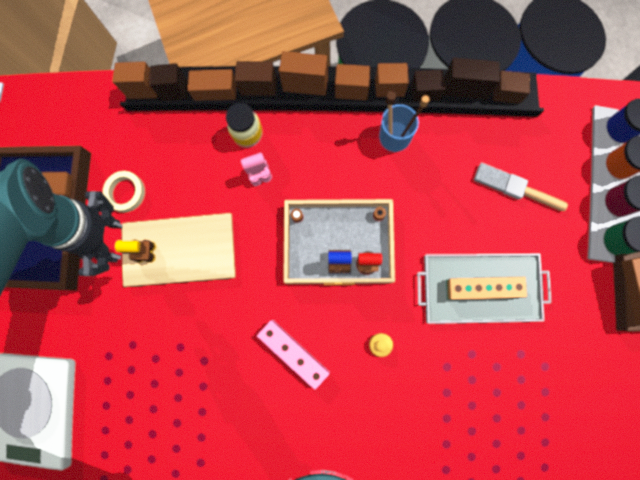

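The top view shows blue (339,260) and red (369,260) back in their original pixels, the border on the pad, and the gripper over yellow at (128,246).

Call:
step_arm(plan=[[[0,0,0,0.005,0.001,0.03,0.55],[0,0,0,0.005,0.001,0.07,0.55],[0,0,0,0.005,0.001,0.11,0.55],[0,0,0,0.005,0.001,0.14,0.55],[0,0,0,0.005,0.001,0.15,0.55],[0,0,0,0.005,0.001,0.15,0.55],[0,0,0,0.005,0.001,0.15,0.55],[0,0,0,0.005,0.001,0.15,0],[0,0,0,0.005,0.001,0.15,0],[0,0,0,0.005,0.001,0.15,0],[0,0,0,0.005,0.001,0.15,0],[0,0,0,0.005,0.001,0.15,0],[0,0,0,0.005,0.001,0.14,0],[0,0,0,0.005,0.001,0.12,0],[0,0,0,0.005,0.001,0.09,0],[0,0,0,0.005,0.001,0.05,0],[0,0,0,0.005,0.001,0.01,0],[0,0,0,0.005,0.001,-0.02,0],[0,0,0,0.005,0.001,-0.03,0],[0,0,0,0.005,0.001,-0.03,0]]])

```text
t: 43.62
tool_pos: [0.5334, 0.3718, 0.1751]
orientation: [2.2, 2.243, 0.005]
force: [1.3, -0.6, -1.4]
gripper_width: 0.0214
grasp_force: 40.9
```

```bash
python3 go.py 1.2 .5205,.033,.12
```

```text
t 43.62 pos [0.5334 0.3718 0.1751] q [-0.9   0.58  0.32  1.84 -0.26  0.76 -0.42] w 0.0214 g 40.9
turn [ 0.001 -0.001 -0.001]
.5205,.033,.12 shift [-0.677 -0.039  0.109]
```

Call:
step_arm(plan=[[[0,0,0,-0.03,0,0,0],[0,0,0,-0.08,-0.01,0,0],[0,0,0,-0.13,-0.01,0,0],[0,0,0,-0.18,-0.01,0,0],[0,0,0,-0.23,-0.02,0,0],[0,0,0,-0.28,-0.02,0,0],[0,0,0,-0.34,-0.02,0,0],[0,0,0,-0.4,-0.03,0,0],[0,0,0,-0.46,-0.03,0,0],[0,0,0,-0.52,-0.03,0,0],[0,0,0,-0.57,-0.038,0,0],[0,0,0,-0.61,-0.038,0.01,0],[0,0,0,-0.645,-0.038,0.02,0],[0,0,0,-0.665,-0.038,0.03,0],[0,0,0,-0.674,-0.038,0.05,0],[0,0,0,-0.674,-0.038,0.08,0],[0,0,0,-0.674,-0.038,0.1,0],[0,0,0,-0.674,-0.038,0.1,0],[0,0,0,-0.674,-0.038,0.1,0],[0,0,0,-0.674,-0.038,0.1,0]]])

```text
t: 45.28
tool_pos: [0.5203, 0.0347, 0.1232]
orientation: [-2.198, -2.244, 0.0]
force: [0.6, -0.1, -0.7]
gripper_width: 0.0211
grasp_force: 40.8
```

```bash
python3 go.py 1.2 .5205,.033,.073
```

```text
t 45.28 pos [0.5203 0.0347 0.1232] q [-0.35  0.52  0.27  2.16 -0.28  0.5   0.15] w 0.0211 g 40.8
turn [-0. -0. -0.]
.5205,.033,.073 shift [-0.003  0.     0.1  ]
```

Call:
step_arm(plan=[[[0,0,0,-0.002,0,0.03,0],[0,0,0,-0.002,0,0.06,0],[0,0,0,-0.002,0,0.08,0],[0,0,0,-0.002,0,0.09,0],[0,0,0,-0.002,0,0.1,0],[0,0,0,-0.002,0,0.1,0],[0,0,0,-0.002,0,0.1,0],[0,0,0,-0.002,0,0.1,0.55],[0,0,0,-0.002,0,0.1,0.55],[0,0,0,-0.002,0,0.1,0.55],[0,0,0,-0.002,0,0.1,0.55],[0,0,0,-0.002,0,0.08,0.55],[0,0,0,-0.002,0,0.05,0.55],[0,0,0,-0.002,0,0,0.55],[0,0,0,-0.002,0,-0.05,0.55],[0,0,0,-0.002,0,-0.1,0.55],[0,0,0,-0.002,0,-0.15,0.55],[0,0,0,-0.002,0,-0.15,0.55]]])

```text
t: 46.78
tool_pos: [0.5233, 0.0329, 0.2033]
orientation: [2.197, 2.238, 0.012]
force: [0.3, 0.1, -1.5]
gripper_width: 0.0468
grasp_force: 0.0
```

Call:
step_arm(plan=[[[0,0,0,0.05,0,0,0.55],[0,0,0,0.12,0,0,0.55],[0,0,0,0.19,0,0,0.55],[0,0,0,0.26,0,0,0.55],[0,0,0,0.33,0,0,0.55],[0,0,0,0.4,0,0,0.55],[0,0,0,0.46,0,0,0.55],[0,0,0,0.5,0,0,0.55],[0,0,0,0.5,0,0,0.55],[0,0,0,0.5,0,0,0.55],[0,0,0,0.5,0,0,0.55],[0,0,0,0.5,0,0,0.55]]])

```text
t: 47.78
tool_pos: [0.5155, 0.2806, 0.1983]
orientation: [2.203, 2.239, -0.002]
force: [-0.6, -0.4, 0.1]
gripper_width: 0.0471
grasp_force: 0.0
```

```bash
python3 m4.py t11.png; python3 - <<'E'
from h import *
a=cv2.imread("pics/t11.png")[190:330,270:560]; s=manip.get_image("side")["color"][100:320,250:450]
cv2.imwrite("pics/f.png",np.hstack([cv2.resize(a,(497,240),interpolation=2),cv2.resize(s,(280,240))]))
E
```

```text
border [487. 288.] [ 0.4731 -0.3083] [0.041  0.1507] 1.8
yelB none
bluB none
redB none
yelT [310. 257.] [0.5204 0.0309] [0.0181 0.0398] 1.2
bluT [340. 257.] [ 0.5205 -0.0224] [0.0199 0.0379] 1.1
redT [369. 259.] [ 0.5189 -0.0764] [0.0217 0.0415] 1.1
```

View pics/f.png

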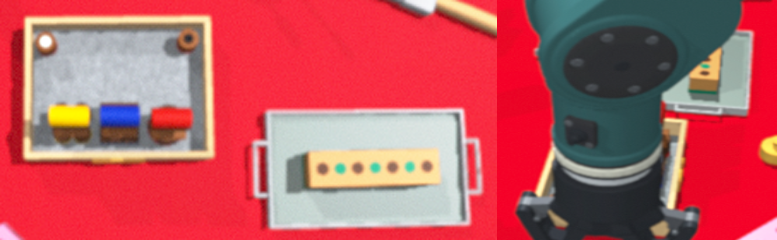

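The final view shows yellow, blue and red at crop (69,118), (120,115) and (171,118), all within about 2 mm of their start. The border is centred on the pad at (373,168) and the arm is clear.

```bash
python3 -c "
from cell import manip
print(manip.hand_in())"
```

```text
the job is handed in; nothing more can be done
None
```

I handed the job in after about 48 s of robot time, and no verdict came back: by the last pictures the border block lies flat about 4 mm from the pad's middle, the three hand blocks stand within about 2 mm of where they started, and the dot blocks and jar look untouched.

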